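# Close, lock and hold the cover of a controller housing

### The arm

A 7-joint arm with a two-finger parallel gripper is mounted at the origin on the work surface. World frame = base frame: x ahead of the robot, y to its left, z up, the work surface at z = 0. Lengths are in m, angles in rad, forces in N, time in s.
With the tool pointing down it reaches from about 0.4 to 0.875 m from the base axis. Payload 6.5 kg.
Tool frame: the origin (TCP) lies at the very end of the fingers, on their centre line; the grasp point (between the pads) lies 19 mm behind it; z points along the fingers, y is the line along which they close (so a half turn about z gives the same grasp; the last joint's range is limited). The gripper opens to 88 mm and grips with 3 to 60 N. Pads are 18 mm wide; open, the fingers measure 123 mm over their backs; the gripper's body (75 mm by 187 mm) begins 45 mm behind the grasp point.
Start: joints at [-1.367, 0.536, -0.004, 1.538, 0.003, 1.067, -0.071], TCP at [0.173, 0.626, 0.239] pointing down, gripper open.
Joint ranges: [-2.7, 2.7], [-0.37, 2.16], [-1.27, 1.26], [0.24, 2.4], [-1.31, 4.45], [0.19, 1.91], [-2.76, 2.76]. Speed limits (rad/s): [2.39, 2.39, 3.14, 3.14, 3.14, 3.14, 3.14].

### API

Orientations are given as a unit quaternion [x, y, z, w].
In Python, from bench import get_obs, vision, sign_off, spot_in, outline_of gives the robot as it stands. The module is installed in compiled form; this text tells all that it offers.
- The arm moves only by the shell command python3 -m pendant 'ROWS' [OPENING]. ROWS is text: rows parted by semicolons, each of 6 numbers parted by spaces: the shift along the tool's x, y, z in cm, then the turn, a rotation vector about the tool's x, y, z in degrees. In form: x y z ax ay az; .... A call has 1 to 5 rows; each row shifts and turns the commanded pose from where the row before left it, along the tool's axes as they then stand; what a row does not reach is not made up. A row lasts 1/12 s, in which the tool goes at most 41.7 mm and 7.16 degrees, less where a joint would pass 70% of its speed; a pose out of reach is approached as far as the arm can. A call is refused whole if a number of a shift passes 4.17 or a number of a turn 7.16, either way. A call with a gripper value outside its range is refused whole. OPENING is the opening, from -1 (shut) to 1 (fully open), set as the call begins (- or left out, the last holds). The fingers move at their own pace and stop on an object; the grip force is fixed at half the most. Time passes only in rows, so rows that do not move let the fingers close. It gives the time, the measured TCP pose, the force, the opening and the grip force at its end, in the units of the state.
- get_obs(): the state, without advancing time (a new reading comes with each control period).
- vision.read_camera(name): name is "scene" or "side" or "wrist"; returns the picture (480x640x3 uint8, blue, green, red); there is no depth.
- vision.camera_info(name): a dict with "intrinsics" (3x3 intrinsics, pixels), "R" (3x3) and "t" (3): a world point X has camera coordinates R X + t. Camera axes: x right, y down, z forward; pixel columns grow to the right and rows downward; lengths in m; the calibration is good to about 2 mm. A picture is of the moment at which its call begins: read the wrist's pose just before it. camera_info takes no time and is no camera call; for the wrist camera it gives the pose at the moment of the call.
- sign_off(): hands the job in; it is judged then, once.
Trained networks look in the newest picture that a camera, given by its name, has taken for a name from the list of things; names that differ only in an ending like _2 or _b are one class to them, and where a whole thing is asked for, a point or a joint stands for the part that bears it (a point fixed in the world has none). Each returns a list of dicts, best first, with "conf" (0 to 1); they miss things now and then, are a little off and sometimes report something else, mostly with a low value. They report only what shows in the picture. A call takes as long as a camera call.
- spot_in(query, camera): "point" ([column, row] in pixels, amid what is visible of it).
- outline_of(query, camera): "mask" (480x640 bool, what is visible of it) and "point" ([column, row] in pixels, amid what is visible of it).
The state is a dict: "clock": time; "joint_positions": joint angles; "qvel": joint speeds; "effort": joint torques, N m; "eef_pos": TCP position; "ee_rot": TCP orientation; "force": force on the tool from outside, world axes, zero at the start; "wrist_torque": the same for the moment, N m; "gripper_width": finger opening in m; "gripper_force": force on a finger pad.
Only numpy, scipy, OpenCV 4.12 (cv2) and the standard library are available. Lean on these libraries where they do the work, as an engineer would, in place of code of your own. Each camera call takes 0.05 s, during which the arm holds its last target. There are 200 camera calls.

### The job

Close up the repaired controller housing: press its hinged blue cover down past the spring catch so that it stays shut, then turn the orange quarter-turn fastener clockwise until its slot lines up with the two white marks on the cover. The springy seal still keeps the cover a few millimetres proud, so finish by pressing the green pad with the fingertips until the cover lies flush on the frame, and end the job holding it pressed there, without letting go; leave the other things on the bench where they are.

Things in the scene. Friction and masses are not known exactly. Their poses are not given: they have to be found in the camera images.
- housing: Aluminium controller housing, fixed on the bench on a black plate 260 x 205 x 12 mm. Box 200 (x) x 170 (y) mm, frame rim with black seal 83 mm above the bench. Origin on the bench under the middle of the box; x points from the open (front) edge of the cover to its hinge, y along the hinge, z up.
- cover (a joint): Cover angle (rad): 0 flush on the frame, grows opening. Starts 0.5 to 0.85; stays where left above 0.3, rises to 0.3 if left uncaught below. A spring catch resists from 0.10 to 0.05 (up to about 12 N down at the pad); past it the catch holds the cover at about 0.025, kept proud by the springy seal. From there 4 N down at the pad gives 0.010, 6 N 0.005; 0 is a hard stop.
- cover_hinge (a point): Middle of the hinge axis, level with the frame rim, 92 mm to +x of the housing's origin; its axes are the cover's own and turn with it. From here the cover's underside lies at z = 0, its top at z = 7 mm, its front edge at x = -190 mm; it is 170 mm wide. It opens by turning about +y.
- press_pad: Round green pad, 34 mm across and 4 mm thick, glued on the cover's top near the front edge; origin at the centre of its underside, at (-145, -42, 7) mm from cover_hinge in the cover's axes.
- fastener (a joint): Angle of the orange quarter-turn fastener (rad), growing clockwise from above. At 0 its bar and slot lie along the hinge; at 1.571 they point from front edge to hinge, in line with the two white marks. Starts at 0.1 to 0.6; turns from 0 to 2.0 with friction 0.06 N m, with no click or stop at 1.571.
- fastener_grip (a point): Point on the fastener's axis to grip at, 15 mm above the cover's top, (-145, 42, 22) mm from cover_hinge in the cover's axes. The bar (along the point's y) is 36 mm long, 12 mm thick (grip across this), from 3 to 24 mm above the cover's top, with a black slot line along its top. Under it a washer 28 mm across, 3 mm high.
- rotor: Bystander, steel and copper rotor, loose on the bench; origin at the centre of its underside.
- stator: Bystander, dark steel ring, loose on the bench; origin at the centre of its underside.
- driver: Bystander, screwdriver, loose on the bench; origin at the centre of its underside.
- oil: Bystander, white bottle, loose on the bench; origin at the centre of its underside.
- pulley: Bystander, aluminium pulley, loose on the bench; origin at the centre of its underside.
- bitcup: Bystander, grey cup, loose on the bench; origin at the centre of its underside.
- spanner: Bystander, steel spanner, loose on the bench; origin at the centre of its underside.

How it is judged:
On the way, in this order (a step that is already met when the one before it is completed fails the run):
1. the cover is pressed shut past its catch, the fastener not yet turned home (value of joint cover below 0.035 rad and value of joint fastener below 1.3 rad), for 0.2 s.
2. with the cover shut, the fastener's slot is turned in line with the marks (value of joint cover below 0.045 rad and value of joint fastener between 1.431 and 1.711 rad), for 0.2 s.
At the end, for the whole second after the job is handed in: The fingers still press the green pad with more than 4 N, at rest, the cover is within 0.0125 rad of flush (about 2.4 mm at its front edge) and the fastener's slot is within 0.14 rad (8 degrees) of the marks (value of joint cover below 0.0125 rad and value of joint fastener between 1.431 and 1.711 rad and contact force between the fingers and press_pad above 4 N and linear speed of press_pad below 0.02 m/s); the arm keeps its last pose, push and grip.
It fails at once if another thing on the bench is moved by more than 30 mm (distance of any of rotor, stator, driver, oil, pulley, bitcup, spanner from where it was at the start of the episode above 0.03 m).
It also fails if it takes over 56 s, if anything falls off the work surface, if the arm or the gripper's body presses on something with over 40 N, if the wrist force passes 120 N, or if a joint passes its speed limit or range.

## Working session

There is one attempt and no reset: what is moved stays moved. The work goes in short steps, Python scripts to look and compute and a shell command to move; the robot and the scene stay as the last step left them, time stands still between calls to the robot, and variables do not carry over. Pictures are saved under pics/ and viewed, at most 10 in all, crops included, and the job is handed in when it is done.

```bash
mkdir -p pics; ls
python3 - <<'E'
from bench import *
import cv2,numpy as np
for c in ["scene","side"]:
    im=vision.read_camera(c); cv2.imwrite(f"pics/{c}0.png",im)
    i=vision.camera_info(c); print(c,np.round(i["intrinsics"],1).tolist(),np.round(i["R"],3).tolist(),np.round(i["t"],3).tolist())
    for q in ["press_pad","fastener","housing","cover"]:
        print(q,[(np.round(d["point"],1).tolist(),round(d["conf"],2)) for d in spot_in(q,c)][:2])
o=get_obs();print({k:np.round(v,3).tolist() for k,v in o.items()})
E
```

```text
pics
scene [[529.9, 0.0, 324.7], [0.0, 529.9, 245.5], [0.0, 0.0, 1.0]] [[-0.078, 0.997, -0.001], [0.84, 0.065, -0.539], [-0.537, -0.043, -0.842]] [0.015, -0.341, 1.62]
press_pad [([236.6, 251.7], 0.62)]
fastener [([271.2, 247.7], 0.47)]
housing [([263.1, 285.6], 0.73)]
cover [([258.2, 268.2], 0.72)]
side [[604.1, 0.0, 310.8], [0.0, 604.1, 242.0], [0.0, 0.0, 1.0]] [[-0.999, -0.051, 0.006], [-0.044, 0.793, -0.608], [0.026, -0.608, -0.794]] [0.452, 0.05, 1.781]
press_pad [([266.4, 183.3], 0.67), ([272.9, 163.9], 0.64)]
fastener [([276.6, 180.4], 0.64)]
housing [([277.4, 207.3], 0.77)]
cover []
{'clock': 0.5, 'joint_positions': [-1.367, 0.536, -0.004, 1.538, 0.003, 1.067, -0.071], 'qvel': [0.001, 0.001, -0.0, -0.001, 0.0, 0.001, 0.002], 'effort': [-0.001, -57.047, 0.989, -25.171, -0.056, 0.012, 0.0], 'eef_pos': [0.173, 0.626, 0.239], 'ee_rot': [0.134, 0.991, -0.0, 0.0], 'force': [0.448, 0.032, -0.667], 'wrist_torque': [0.01, 0.032, -0.003], 'gripper_force': 0.0, 'gripper_width': 0.088}
```

View pics/scene0.png

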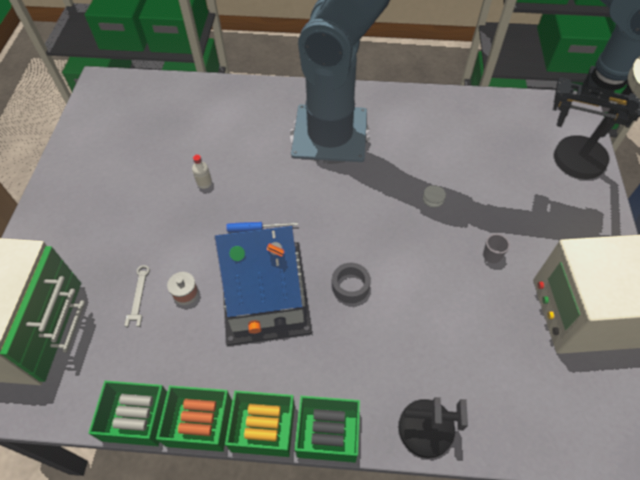

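View pics/side0.png

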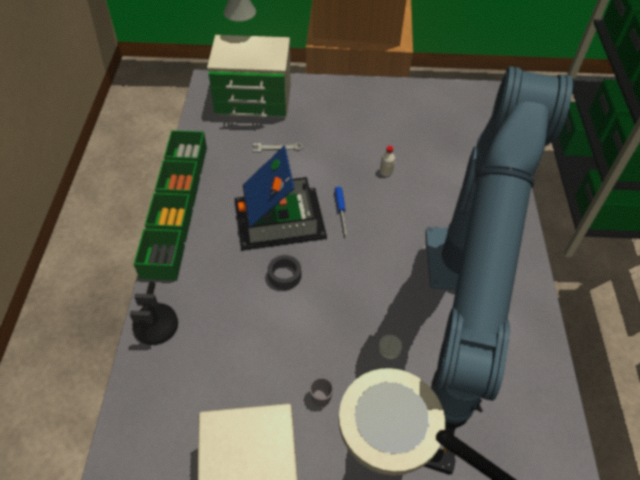

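The scene view shows the cover open towards the robot: pad at (237,253), fastener at (275,249), with the driver just in front. The side view shows the open cover at (268,187) and the plate corners at (237,247) and (326,238). Next I'll fit the pose.

```bash
cat > h.py <<'E'
from bench import *
import cv2,numpy as np
from scipy.optimize import least_squares
from scipy.spatial.transform import Rotation as Ro
def proj(i,X):
    X=np.atleast_2d(X); c=X@np.array(i["R"]).T+np.array(i["t"]); p=c@np.array(i["intrinsics"]).T
    return p[:,:2]/p[:,2:]
def cov(s,P):   # s=x,y,yaw,theta ; P in cover axes -> world
    x,y,w,t=s; P=np.atleast_2d(P)
    q=Ro.from_euler('y',t).apply(P)+[.092,0,.083]
    return Ro.from_euler('z',w).apply(q)+[x,y,0]
CT=np.array([[-.19,-.085,.007],[-.19,.085,.007],[0,.085,.007],[0,-.085,.007]])
PAD=[-.145,-.042,.011]; FG=[-.145,.042,.022]
E
python3 - <<'E'
from h import *
obs=[];I={}
for c in ["scene","side"]:
    vision.read_camera(c);I[c]=vision.camera_info(c)
    for q in ["press_pad","fastener","cover"]:
        for d in outline_of(q,c)[:2]:
            m=d["mask"].astype(np.uint8);ys,xs=np.nonzero(m)
            print(c,q,round(d["conf"],2),m.sum(),np.round([xs.mean(),ys.mean()],1),(xs.min(),xs.max(),ys.min(),ys.max()))
            if q=="cover":
                h=cv2.convexHull(max(cv2.findContours(m,0,2)[0],key=len)); print(cv2.approxPolyDP(h,4,True)[:,0].tolist())
A=cv2.imread("pics/scene0.png")[210:350,195:330];B=cv2.imread("pics/side0.png")[135:260,220:345]
cv2.imwrite("pics/z.png",np.hstack([cv2.resize(A,(400,415)),cv2.resize(B,(400,415))]))
E
```

```text
scene press_pad 0.53 182 [236.5 253. ] (np.int64(229), np.int64(244), np.int64(246), np.int64(260))
scene fastener 0.6 194 [274.8 248.6] (np.int64(266), np.int64(283), np.int64(242), np.int64(255))
scene cover 0.91 6270 [258.5 270.4] (np.int64(215), np.int64(301), np.int64(226), np.int64(315))
[[291, 227], [301, 304], [228, 315], [216, 236]]
side press_pad 0.53 59 [274.4 164.2] (np.int64(271), np.int64(278), np.int64(160), np.int64(169))
side fastener 0.69 77 [276.8 184. ] (np.int64(273), np.int64(281), np.int64(178), np.int64(189))
side cover 0.6 2212 [268.1 185.3] (np.int64(244), np.int64(293), np.int64(146), np.int64(223))
[[284, 146], [293, 189], [249, 223], [244, 183]]
```

View pics/z.png

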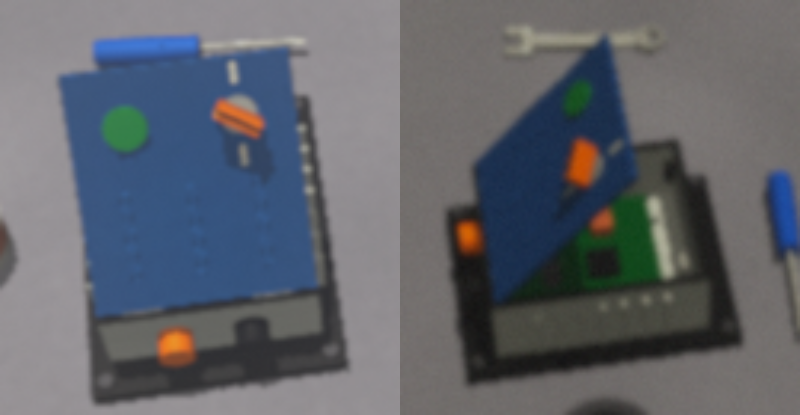

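```bash
cat > fit0.py <<'E'
from h import *
U={"scene":[[216,236],[291,227],[301,304],[228,315],[236.5,253],[274.8,249]],
   "side":[[284,146],[293,189],[249,223],[244,183],[274.4,164.2],[276.8,184]]}
P=np.vstack([CT,PAD,FG]);I={c:vision.camera_info(c) for c in U}
f=lambda s:np.concatenate([(proj(I[c],cov(s,P))-U[c]).ravel() for c in U])
r=least_squares(f,[.55,-.2,0,.6],loss="soft_l1")
s=r.x;print(np.round(s,4));print(np.round(f(s).reshape(2,6,2),1).tolist())
for n,p in [("pad",PAD),("fg",FG)]:
    print(n,np.round(cov(s,p),3),"closed",np.round(cov([*s[:3],0.025],p),3))
print("edge",np.round(cov(s,CT),3).tolist())
np.save("s.npy",s)
E
python3 fit0.py
```

```text
[ 0.554  -0.1227  0.2191  0.8219]
[[[-1.8, -1.1], [1.2, -1.2], [0.6, 2.8], [-1.3, 1.4], [0.3, -0.1], [0.4, 0.6]], [[0.4, -1.2], [0.2, -1.2], [0.6, 3.0], [-0.3, 0.2], [0.9, -0.0], [-0.5, -0.1]]]
pad [[ 0.564 -0.163  0.197]] closed [[ 0.512 -0.175  0.098]]
fg [[ 0.554 -0.08   0.204]] closed [[ 0.494 -0.093  0.109]]
edge [[0.541, -0.213, 0.227], [0.504, -0.047, 0.227], [0.63, -0.019, 0.088], [0.667, -0.185, 0.088]]
```

```bash
cat > to.py <<'E'
# usage: to.py x y z [heading_deg of tool y]: remaining shift (cm, tool axes now) and turn about tool z, tilt
import sys; from h import *
o=get_obs();R=Ro.from_quat(o["ee_rot"]);a=[float(v) for v in sys.argv[1:]]
d=R.inv().apply(np.array(a[:3])-o["eef_pos"])*100
print("t",round(o["clock"],2),"pos",np.round(o["eef_pos"],4),"F",np.round(o["force"],1),"w",round(o["gripper_width"],4),"j",np.round(o["joint_positions"],2).tolist())
print("shift cm",np.round(d,2),"rows",round(np.linalg.norm(d)/4,1))
if len(a)>3:
    c,s=np.cos(np.deg2rad(a[3])),np.sin(np.deg2rad(a[3]))
    T=Ro.from_matrix(np.array([[-s,c,0],[c,s,0],[0,0,-1]]).T) if False else Ro.from_matrix(np.column_stack([[-s,c,0],[c,s,0],[0,0,-1]]))
    print("turn deg",np.round(np.rad2deg((R.inv()*T).as_rotvec()),2))
E
for k in 1 2 3; do python3 -m pendant '-2.45 -2.74 -.5 0 0 0;-2.45 -2.74 -.5 0 0 0;-2.45 -2.74 -.5 0 0 0;-2.45 -2.74 -.2 0 0 0;-2.45 -2.74 0 0 0 0' -1; done; python3 to.py .564 -.163 .30 12.5
```

```text
clock: 1.32
eef_pos: [0.2555, 0.4605, 0.2564]
ee_rot: [0.134, 0.991, 0.001, 0.0]
force: [1.0, 0.6, 0.2]
gripper_width: 0.0572
gripper_force: 0.0
clock: 1.73
eef_pos: [0.3371, 0.2957, 0.2735]
ee_rot: [0.134, 0.991, 0.001, 0.0]
force: [0.8, 0.6, 0.1]
gripper_width: 0.0232
gripper_force: 0.0
clock: 2.15
eef_pos: [0.4188, 0.1308, 0.2906]
ee_rot: [0.134, 0.991, 0.001, 0.001]
force: [0.7, 0.6, -1.4]
gripper_width: 0.0005
gripper_force: 0.0
t 2.15 pos [0.4188 0.1308 0.2906] F [ 0.7  0.6 -1.4] w 0.0005 j [-0.68, 0.1, 0.29, 2.02, -0.03, 1.02, 0.93]
shift cm [-21.83 -24.45  -0.95] rows 8.2
turn deg [1.200e-01 2.000e-02 6.205e+01]
```

```bash
python3 -m pendant '-2.43 -2.72 -.1 0 0 0;-2.43 -2.72 -.1 0 0 0;-2.43 -2.72 -.1 0 0 0;-2.43 -2.72 -.1 0 0 0;-2.43 -2.72 -.1 0 0 0' >/dev/null;python3 -m pendant '0 0 0 0 0 6.9;0 0 0 0 0 6.9;0 0 0 0 0 6.9;0 0 0 0 0 6.9;0 0 0 0 0 6.9'>/dev/null;python3 -m pendant '0 0 0 0 0 6.9;0 0 0 0 0 6.9;0 0 0 0 0 6.9;0 0 0 0 0 6.9;0 0 0 0 0 0'>/dev/null
python3 to.py .564 -.163 .30 12.5
python3 - <<'E'
from h import *
i=vision.camera_info("wrist");cv2.imwrite("pics/w1.png",vision.read_camera("wrist"))
s=np.load("s.npy");print(np.round(proj(i,cov(s,np.vstack([CT,PAD,FG]))),0).tolist())
for q in ["press_pad","fastener"]:
    print(q,[(np.round(d["point"],1).tolist(),round(d["conf"],2)) for d in spot_in(q,"wrist")][:2])
E
```

```text
t 3.4 pos [ 0.4989 -0.0309  0.2948] F [-0.8  0.1 -0.2] w 0.0004 j [-0.55, 0.24, 0.62, 1.89, -0.16, 1.06, 0.35]
shift cm [-14.29   3.57  -0.52] rows 3.7
turn deg [ 0.02  0.   -0.29]
[[321.0, 484.0], [321.0, 284.0], [451.0, 223.0], [435.0, 369.0], [362.0, 410.0], [378.0, 325.0]]
press_pad []
fastener [([377.6, 314.8], 0.64), ([301.5, 456.9], 0.5)]
```

View pics/w1.png

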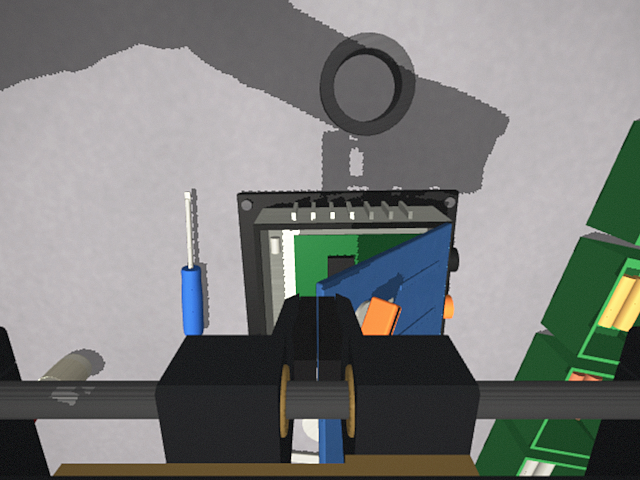

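The wrist view agrees with the fit: the cover's front corner is at (318,284) against a predicted (321,284), the hinge corner at (452,223) and the fastener at about (380,317). Next I'll go over the pad.

```bash
python3 -m pendant '-3.57 .9 -.1 0 0 0;-3.57 .9 -.1 0 0 0;-3.57 .9 -.1 0 0 0;-3.57 .9 -.1 0 0 0;0 0 0 0 0 0'>/dev/null; python3 to.py .564 -.163 .222 12.5
```

```text
t 3.97 pos [ 0.5657 -0.1705  0.2991] F [-1.6 -0.3 -1. ] w 0.0002 j [-0.26, 0.43, 0.65, 1.67, -0.27, 1.14, 0.67]
shift cm [ 0.81 -0.01  7.71] rows 1.9
turn deg [ 0.03  0.32 -0.32]
```

```bash
python3 -m pendant '.27 0 2.6 0 0 0;.27 0 2.6 0 0 0;.27 0 2.5 0 0 0;0 0 0 0 0 0' ; python3 -m pendant '0 -.56 1 0 0 0;0 -.56 .8 0 0 0;0 -.56 .8 0 0 0;0 -.56 .8 0 0 0;0 0 0 0 0 0';python3 to.py .564 -.163 .222 12.5
```

```text
clock: 4.3
eef_pos: [0.5601, -0.1531, 0.2172]
ee_rot: [0.625, 0.781, -0.002, -0.004]
force: [-1.3, 1.1, -0.3]
gripper_width: 0.0003
gripper_force: 0.0
clock: 4.72
eef_pos: [0.5389, -0.1606, 0.1871]
ee_rot: [0.627, 0.779, -0.001, -0.001]
force: [-0.2, -0.3, 0.1]
gripper_width: -0.0
gripper_force: 0.0
t 4.72 pos [ 0.5389 -0.1606  0.1871] F [-0.2 -0.3  0.1] w -0.0 j [-0.23, 0.51, 0.59, 1.85, -0.35, 0.9, 0.74]
shift cm [-0.77  2.4  -3.49] rows 1.1
turn deg [-0.11 -0.03 -0.14]
```

```bash
python3 -m pendant '-.35 -.4 .75 0 0 0;-.35 -.4 .75 0 0 0;0 -.4 .7 0 0 0;0 -.4 .7 0 0 0;0 0 0 0 0 0' ; python3 -m pendant '0 -.35 .8 0 0 0;0 -.35 .8 0 0 0;0 -.3 .8 0 0 0;0 -.1 .7 0 0 0;0 0 0 0 0 0';python3 to.py .512 -.175 .11 12.5
python3 - <<'E'
from h import *
cv2.imwrite("pics/s2.png",np.hstack([cv2.resize(vision.read_camera(c)[130:330,190:390],(400,400)) for c in ("scene","side")]))
E
```

```text
clock: 5.13
eef_pos: [0.5255, -0.1702, 0.1573]
ee_rot: [0.627, 0.779, -0.001, -0.001]
force: [0.2, -0.6, 0.1]
gripper_width: 0.0002
gripper_force: 0.0
clock: 5.55
eef_pos: [0.5148, -0.1721, 0.1261]
ee_rot: [0.626, 0.779, -0.001, -0.001]
force: [-1.0, -1.0, 0.3]
gripper_width: 0.0005
gripper_force: 0.0
t 5.55 pos [ 0.5148 -0.1721  0.1261] F [-1.  -1.   0.3] w 0.0005 j [-0.17, 0.57, 0.54, 1.93, -0.41, 0.76, 0.82]
shift cm [-0.22 -0.34  1.61] rows 0.4
turn deg [-0.15 -0.07 -0.08]
```

View pics/s2.png

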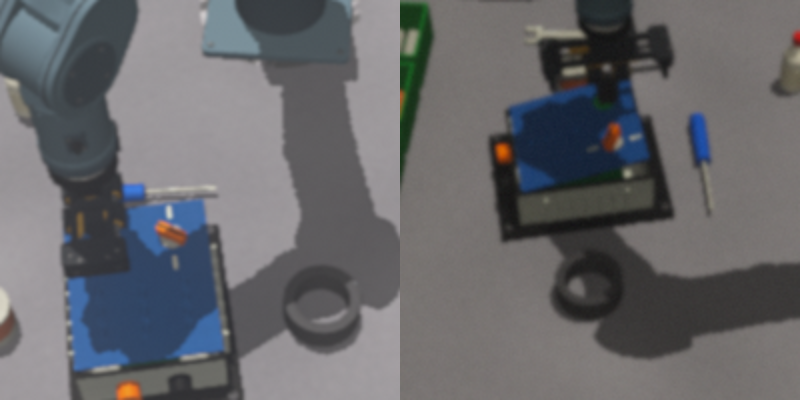

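The crop shows the cover following the finger down to roughly 0.2 rad, with the fingertips on the green pad at (605,103). Next I'll press it past the catch.

```bash
python3 -m pendant '-.1 -.1 .8 0 0 0;-.1 -.1 .6 0 0 0;0 -.1 .6 0 0 0;0 0 .4 0 0 0;0 0 0 0 0 0' ; python3 -m pendant '0 0 .3 0 0 0;0 0 .3 0 0 0;0 0 .2 0 0 0;0 0 0 0 0 0;0 0 0 0 0 0';python3 to.py .512 -.175 .094 12.5
```

```text
clock: 6.07
eef_pos: [0.5144, -0.1748, 0.1076]
ee_rot: [0.627, 0.779, 0.002, -0.001]
force: [-14.1, 8.0, 52.1]
gripper_width: 0.0002
gripper_force: 25.3
clock: 6.48
eef_pos: [0.5142, -0.1758, 0.0962]
ee_rot: [0.627, 0.779, 0.0, 0.001]
force: [-1.1, -0.4, 8.9]
gripper_width: 0.0003
gripper_force: 4.5
t 6.48 pos [ 0.5142 -0.1758  0.0962] F [-1.1 -0.4  8.9] w 0.0003 j [-0.13, 0.61, 0.5, 1.94, -0.45, 0.69, 0.86]
shift cm [ 0.13 -0.2   0.22] rows 0.1
turn deg [ 0.08  0.07 -0.09]
```

```bash
python3 -m pendant '0 0 .2 0 0 0;0 0 .1 0 0 0;0 0 0 0 0 0;0 0 0 0 0 0;0 0 0 0 0 0' ; python3 -m pendant '0 0 -1.5 0 0 0;0 0 -3 0 0 0;0 -2 -4 0 0 0;0 -4 -2 0 0 0;0 -4 0 0 0 0' 0.1;python3 -m pendant '0 -4 0 0 0 0;0 -4 0 0 0 0;0 0 0 0 0 0;0 0 0 0 0 0'
python3 - <<'E'
from h import *
ims=[]
s=np.load("s.npy");s[3]=.025
for c in ("scene","side"):
    ims.append(cv2.resize(vision.read_camera(c)[140:340,190:390],(400,400)));i=vision.camera_info(c)
    pr=proj(i,cov(s,np.vstack([CT,PAD,FG])));print(c,np.round(pr,1).tolist())
    for q in ["press_pad","fastener","cover"]:
        for d in outline_of(q,c)[:1]:
            m=d["mask"].astype(np.uint8);ys,xs=np.nonzero(m)
            h=cv2.convexHull(max(cv2.findContours(m,0,2)[0],key=len))
            print(c,q,round(d["conf"],2),m.sum(),np.round([xs.mean(),ys.mean()],1), np.round(np.array(cv2.minAreaRect(h)[1]),1),cv2.approxPolyDP(h,4,True)[:,0].tolist())
cv2.imwrite("pics/s3.png",np.hstack(ims))
E
```

```text
clock: 6.9
eef_pos: [0.5141, -0.1759, 0.0943]
ee_rot: [0.627, 0.779, 0.0, 0.001]
force: [-6.1, 1.1, 22.1]
gripper_width: 0.0003
gripper_force: 11.3
clock: 7.32
eef_pos: [0.4223, -0.1968, 0.1965]
ee_rot: [0.626, 0.78, 0.001, 0.003]
force: [-0.3, -1.1, 0.4]
gripper_width: 0.0319
gripper_force: 0.0
clock: 7.65
eef_pos: [0.3403, -0.213, 0.1934]
ee_rot: [0.627, 0.779, 0.001, -0.0]
force: [0.6, 0.8, -0.3]
gripper_width: 0.0484
gripper_force: 0.0
scene [[223.0, 242.9], [292.2, 234.7], [301.3, 304.4], [226.5, 314.0], [241.5, 255.8], [276.1, 249.2]]
scene press_pad 0.16 568 [495.4 247.9] [22.8 30. ] [[500, 234], [509, 246], [498, 261], [489, 262], [483, 257], [487, 239]]
scene fastener 0.46 151 [274.9 251.2] [15.2 11.6] [[270, 245], [282, 254], [272, 257]]
scene cover 0.65 5029 [260.7 275.5] [70.9 74.5] [[290, 237], [300, 304], [228, 314], [224, 246]]
side [[306.8, 174.1], [316.3, 216.0], [251.3, 225.3], [245.2, 182.5], [294.4, 185.4], [298.6, 203.8]]
side press_pad 0.44 2749 [278.9 200.4] [44.5 64.4] [[305, 177], [313, 217], [251, 224], [247, 183]]
side cover 0.87 2825 [279.1 200.4] [45.1 65.7] [[305, 175], [314, 217], [251, 225], [247, 182]]
```

View pics/s3.png

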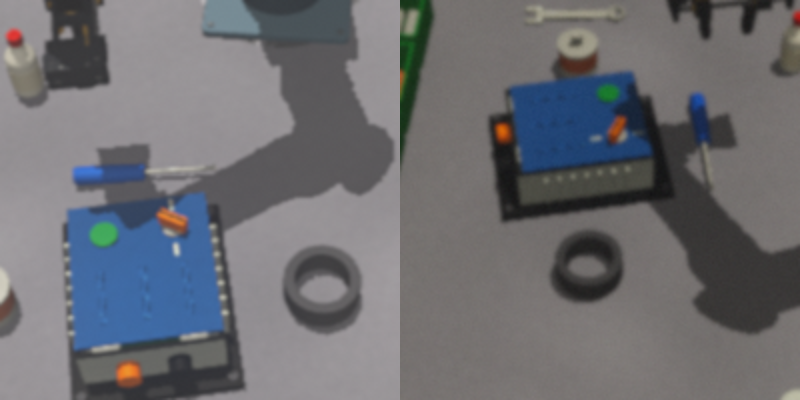

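The crop shows the cover lying shut, with the pad at (103,235) and the bar at about (172,220), still unturned. I'll take a wrist view to refine the fastener's pose.

```bash
python3 -m pendant '-.2 3.5 -.7 0 0 0;-.2 3.5 -.7 0 0 0;-.2 3.5 -.7 0 0 0;-.2 3.5 -.7 0 0 0;0 0 0 0 0 0'
cat > fs.py <<'E'
import sys; from h import *
s0=np.load("s.npy");s0[3]=.025
i=vision.camera_info("wrist");im=vision.read_camera("wrist");cv2.imwrite(sys.argv[1],im)
hsv=cv2.cvtColor(im,cv2.COLOR_BGR2HSV);m=cv2.inRange(hsv,(4,120,90),(20,255,255))
pf=proj(i,cov(s0,FG))[0];print("pred",np.round(pf,1))
n,l,st,ce=cv2.connectedComponentsWithStats(m)
k=min([j for j in range(1,n) if st[j,4]>150],key=lambda j:np.hypot(*(ce[j]-pf)));m=(l==k).astype(np.uint8)
h=cv2.convexHull(max(cv2.findContours(m,0,2)[0],key=len));t=np.zeros((480,640),np.uint8);t=cv2.fillPoly(t,[h],1)
print("blob",ce[k],st[k],"top corners",cv2.approxPolyDP(h,4,True)[:,0].tolist())
B=np.array([[x,y,z] for x in(-.006,.006) for y in(-.018,.018) for z in(-.012,.009)])
def sil(v):
    dx,dy,a=v; q=Ro.from_euler('z',-a).apply(B)+np.array(FG)+[dx,dy,0]
    u=cv2.convexHull(proj(i,cov(s0,q)).astype(np.float32)); r=np.zeros((480,640),np.uint8)
    return cv2.fillConvexPoly(r,np.round(u*16).astype(np.int32),1,shift=4)
def cost(v):
    r=sil(v); return 1-(r&t).sum()/(r|t).sum()
from scipy.optimize import differential_evolution
r=differential_evolution(cost,[(-.012,.012),(-.012,.012),(0,2)],seed=1,maxiter=60,tol=1e-4,polish=False)
dx,dy,a=r.x;print("IoU",1-r.fun,"dx dy a",np.round(r.x,4),"deg",np.rad2deg(a))
print("grip world",np.round(cov(s0,np.array(FG)+[dx,dy,0]),4),"tool-y heading",np.rad2deg(s0[2]-a))
E
python3 fs.py pics/w3.png
```

```text
clock: 8.47
eef_pos: [0.4879, -0.1881, 0.2227]
ee_rot: [0.624, 0.782, 0.001, 0.003]
force: [0.5, -0.6, -0.3]
gripper_width: 0.0483
gripper_force: 0.0
pred [357.8 103.7]
blob [360.92446043 102.06954436] [338  76  45  57 834] top corners [[372, 76], [382, 87], [350, 132], [338, 121], [364, 79]]
IoU 0.8802395209580839 dx dy a [ 2.000e-04 -1.300e-03  6.124e-01] deg 35.088255326756965
grip world [[ 0.4942 -0.0944  0.1086]] tool-y heading -22.532184828009896
```

View pics/w3.png

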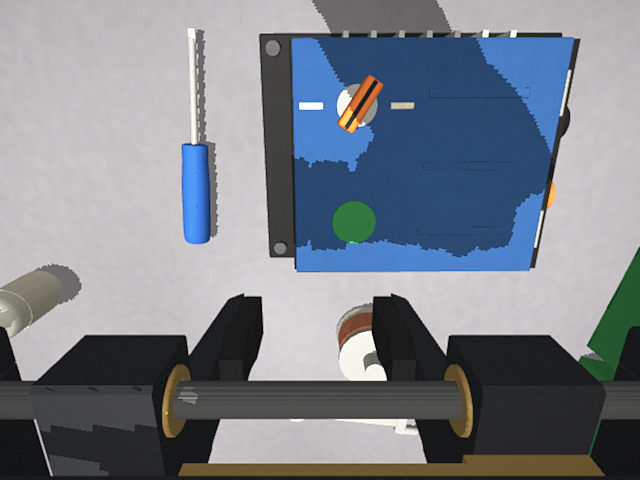

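The wrist view shows the bar centred at (360,103), about 35° clockwise of the hinge line. The marks are at (311,105) and (403,105), and the fit agrees within about 1 mm. Next I'll go over the bar and align.

```bash
python3 -m pendant '3 .88 1 0 0 0;3 .88 1 0 0 0;3 .88 1 0 0 0;0 0 0 0 0 0' >/dev/null; python3 -m pendant '0 0 0 0 0 7;0 0 0 0 0 7;0 0 0 0 0 7;0 0 0 0 0 7;0 0 0 0 0 7' > /dev/null; python3 -m pendant '0 0 0 0 0 0;0 0 0 0 0 0' >/dev/null; python3 to.py .4942 -.0944 .099 -22.5
```

```text
t 9.43 pos [ 0.4861 -0.0973  0.1914] F [-0.6 -0.2  0.8] w 0.0486 j [-0.5, 0.42, 0.76, 2.01, -0.39, 0.85, 0.09]
shift cm [0.59 0.64 9.24] rows 2.3
turn deg [-0.03  0.04  0.12]
```

```bash
python3 -m pendant '.3 .32 2.5 0 0 0;.3 .32 2.5 0 0 0;0 0 2.2 0 0 0;0 0 0 0 0 0;0 0 0 0 0 0' ; python3 to.py .4942 -.0944 .099 -22.5
```

```text
clock: 9.85
eef_pos: [0.494, -0.0942, 0.1193]
ee_rot: [0.831, 0.556, -0.001, -0.001]
force: [-0.3, 0.3, -0.2]
gripper_width: 0.0485
gripper_force: 0.0
t 9.85 pos [ 0.494  -0.0942  0.1193] F [-0.3  0.3 -0.2] w 0.0485 j [-0.41, 0.55, 0.66, 2.04, -0.51, 0.72, 0.18]
shift cm [-0.01  0.03  2.03] rows 0.5
turn deg [-0.12  0.05  0.04]
```

```bash
python3 -m pendant '0 0 .7 0 0 0;0 0 .7 0 0 0;0 0 .6 0 0 0;0 0 0 0 0 0;0 0 0 0 0 0' >/dev/null; python3 to.py .4942 -.0944 .099 -22.5;python3 -m pendant '0 0 0 0 0 0;0 0 0 0 0 0;0 0 0 0 0 0;0 0 0 0 0 0;0 0 0 0 0 0' -1;python3 -m pendant '0 0 0 0 0 0;0 0 0 0 0 0;0 0 0 0 0 0;0 0 0 0 0 0'; python3 to.py .4942 -.0944 .099 -77.5
```

```text
t 10.27 pos [ 0.4949 -0.0938  0.0996] F [ 0.6 -0.6 -0.2] w 0.0484 j [-0.39, 0.59, 0.63, 2.05, -0.54, 0.68, 0.2]
shift cm [-0.08 -0.04  0.06] rows 0.0
turn deg [-0.02  0.   -0.04]
clock: 10.68
eef_pos: [0.4951, -0.0938, 0.0997]
ee_rot: [0.832, 0.555, 0.0, 0.0]
force: [-0.0, -0.3, -0.2]
gripper_width: 0.0174
gripper_force: 0.0
clock: 11.02
eef_pos: [0.4955, -0.094, 0.0998]
ee_rot: [0.832, 0.555, 0.0, 0.0]
force: [2.0, -1.0, -0.3]
gripper_width: 0.0115
gripper_force: 29.8
t 11.02 pos [ 0.4955 -0.094   0.0998] F [ 2.  -1.  -0.3] w 0.0115 j [-0.39, 0.59, 0.63, 2.05, -0.54, 0.68, 0.2]
shift cm [-0.09 -0.1   0.08] rows 0.0
turn deg [ 5.000e-02 -3.000e-02  5.494e+01]
```

```bash
for k in 1 2; do python3 -m pendant '0 0 0 0 0 5.5;0 0 0 0 0 5.5;0 0 0 0 0 5.5;0 0 0 0 0 5.5;0 0 0 0 0 5.5'; done; python3 -m pendant '0 0 0 0 0 0;0 0 0 0 0 0;0 0 0 0 0 0'; python3 to.py .4942 -.0944 .099 -77.5
```

```text
clock: 11.43
eef_pos: [0.4954, -0.0939, 0.0998]
ee_rot: [0.941, 0.339, 0.0, 0.0]
force: [1.6, -0.4, -1.2]
gripper_width: 0.0117
gripper_force: 29.8
clock: 11.85
eef_pos: [0.4953, -0.0938, 0.0998]
ee_rot: [0.994, 0.106, 0.0, 0.0]
force: [1.9, -0.1, -0.8]
gripper_width: 0.0114
gripper_force: 29.8
clock: 12.1
eef_pos: [0.4953, -0.0938, 0.0998]
ee_rot: [0.994, 0.11, 0.0, 0.0]
force: [2.0, -0.2, 0.7]
gripper_width: 0.0117
gripper_force: 29.8
t 12.1 pos [ 0.4953 -0.0938  0.0998] F [ 2.  -0.2  0.7] w 0.0117 j [-0.55, 0.68, 0.87, 2.05, -0.77, 0.76, -0.55]
shift cm [-0.12  0.03  0.08] rows 0.0
turn deg [ 0.01 -0.03  0.1 ]
```

```bash
python3 -m pendant '0 0 0 0 0 0;0 0 0 0 0 0;0 0 0 0 0 0;0 0 -1 0 0 0;0 0 -2 0 0 0' 0.1; python3 -m pendant '0 0 -3.5 0 0 0;-2 0 -3.5 0 0 0;-3 0 -3 0 0 0;-3 0 0 0 0 0;0 0 0 0 0 0'; python3 fs.py pics/w4.png
```

```text
clock: 12.52
eef_pos: [0.4934, -0.0935, 0.129]
ee_rot: [0.994, 0.108, -0.002, -0.0]
force: [0.2, -0.2, 0.4]
gripper_width: 0.0429
gripper_force: 0.0
clock: 12.93
eef_pos: [0.4127, -0.1122, 0.2297]
ee_rot: [0.994, 0.106, -0.0, -0.002]
force: [-1.1, 0.4, -0.7]
gripper_width: 0.0484
gripper_force: 0.0
pred [316.1 115.7]
blob [316.86085826 113.1573472 ] [308  85  19  57 769] top corners [[323, 85], [326, 138], [310, 141], [308, 87]]
IoU 0.9139784946236559 dx dy a [ 4.0000e-04 -5.0000e-04  1.5841e+00] deg 90.76335225035722
grip world [[ 0.4943 -0.0935  0.1086]] tool-y heading -78.20728175161014
```

View pics/w4.png

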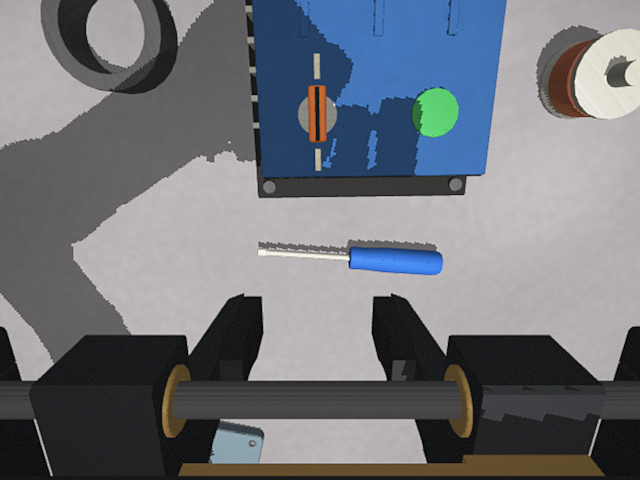

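The bar at (317,113) is in line with the marks at (317,66) and (317,160); the fit gives 90.8°. Now the pad.

```bash
python3 -m pendant '2.08 2.07 0 0 0 0;2.08 2.07 0 0 0 0;2.08 2.07 0 0 0 0;2.08 2.07 0 0 0 0;0 0 0 0 0 0' -1;python3 -m pendant '0 0 3 0 0 0;0 0 3 0 0 0;0 0 3 0 0 0;0 0 0 0 0 0;0 0 0 0 0 0'; python3 to.py .512 -.175 .100 -77.5
```

```text
clock: 13.4
eef_pos: [0.5207, -0.1764, 0.2291]
ee_rot: [0.994, 0.109, 0.001, 0.002]
force: [0.0, 0.3, 0.1]
gripper_width: 0.0174
gripper_force: 0.0
clock: 13.82
eef_pos: [0.5156, -0.1735, 0.1383]
ee_rot: [0.994, 0.108, -0.002, -0.0]
force: [1.2, -0.2, 0.4]
gripper_width: 0.0004
gripper_force: 0.0
t 13.82 pos [ 0.5156 -0.1735  0.1383] F [ 1.2 -0.2  0.4] w 0.0004 j [-0.4, 0.67, 0.89, 1.93, -0.68, 0.88, -0.5]
shift cm [-0.38  0.07  3.83] rows 1.0
turn deg [-0.07  0.18 -0.06]
```

```bash
python3 -m pendant '-.2 0 1.5 0 0 0;-.2 0 1 0 0 0;0 0 .8 0 0 0;0 0 .5 0 0 0;0 0 0 0 0 0';python3 -m pendant '0 0 .2 0 0 0;0 0 .1 0 0 0;0 0 0 0 0 0;0 0 0 0 0 0;0 0 0 0 0 0'; python3 to.py .512 -.175 .094 -77.5
```

```text
clock: 14.23
eef_pos: [0.5125, -0.1745, 0.1009]
ee_rot: [0.994, 0.108, -0.0, -0.0]
force: [-0.3, -0.5, -0.2]
gripper_width: 0.0005
gripper_force: 0.0
clock: 14.65
eef_pos: [0.5128, -0.1748, 0.0983]
ee_rot: [0.994, 0.108, 0.0, 0.0]
force: [0.3, -0.0, 0.2]
gripper_width: 0.0003
gripper_force: 0.0
t 14.65 pos [ 0.5128 -0.1748  0.0983] F [ 0.3 -0.   0.2] w 0.0003 j [-0.36, 0.72, 0.83, 1.96, -0.75, 0.8, -0.45]
shift cm [-0.08  0.01  0.43] rows 0.1
turn deg [ 0.01 -0.02 -0.05]
```

```bash
for k in 1 2; do python3 -m pendant '0 0 .1 0 0 0;0 0 .1 0 0 0;0 0 0 0 0 0;0 0 0 0 0 0;0 0 0 0 0 0'|grep -E 'pos|force'; done
```

```text
eef_pos: [0.5126, -0.1747, 0.0961]
force: [-1.0, 0.8, 0.7]
gripper_force: 0.0
eef_pos: [0.5127, -0.1748, 0.0949]
force: [-2.8, 1.8, 10.7]
gripper_force: 5.1
```

```bash
python3 -m pendant '0 0 .06 0 0 0;0 0 0 0 0 0;0 0 0 0 0 0;0 0 0 0 0 0;0 0 0 0 0 0'|grep -E 'pos|force';python3 -m pendant '0 0 0 0 0 0;0 0 0 0 0 0;0 0 0 0 0 0;0 0 0 0 0 0;0 0 0 0 0 0'|grep -E 'pos|force'
python3 - <<'E'
from h import *
s=np.load("s.npy");s[3]=0
ims=[]
for c in("scene","side"):
    im=vision.read_camera(c);ims.append(cv2.resize(im[190:290,220:320],(400,400)) if c=="scene" else cv2.resize(im[150:250,230:330],(400,400)))
cv2.imwrite("pics/s5.png",np.hstack(ims))
E
```

```text
eef_pos: [0.5127, -0.1748, 0.0947]
force: [-4.5, 3.0, 15.4]
gripper_force: 7.8
eef_pos: [0.5127, -0.1748, 0.0947]
force: [-3.6, 1.7, 15.9]
gripper_force: 7.8
```

View pics/s5.png

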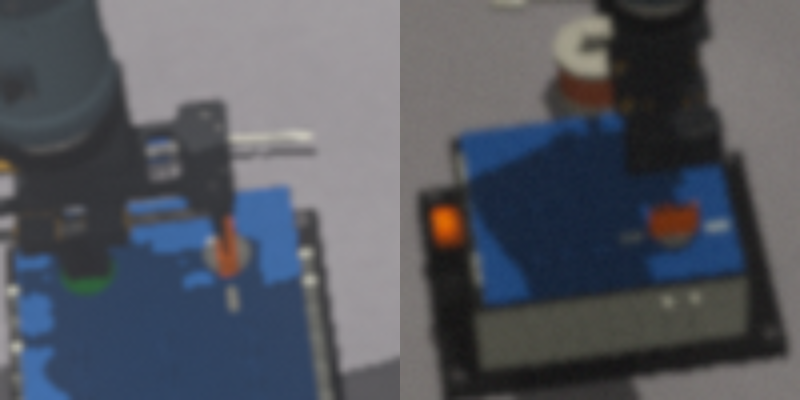

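The crop shows the cover flat on the frame, the bar in line with the marks at (228,250), and the fingertips on the pad at (88,275). The push is steady at about 15 N with no movement, past the stop, so I'm handing in.

```bash
python3 -c "
from bench import *
print(sign_off())"
```

```text
the job is handed in; nothing more can be done
None
```

I handed the job in with the cover pressed shut past its catch, the fastener measured at about 91° (in line with the marks), and the fingertips still holding the green pad down at about 15 N; the hand-in gave no verdict.

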